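Seat the master-stone holder and set its clamp screw

TASK

Take the square stone holder from the walnut tray, plug its shank fully home into the square socket of the steel stone clamp and let go of it. Then turn the clamp's brass thumbscrew clockwise until it seats, back it off by a quarter turn, and finish while still gripping the thumbscrew there: do not let go of it. Leave the round holder and everything else on the counter where it stands.

Things in the scene. Friction and masses are not known exactly. Their poses are not given: they have to be found in the camera images.
- square_holder: The stone holder to plug in: steel, standing upright, loose, in the walnut tray; about 160 g. Origin at the centre of its foot, z up, x and y along the flats. From the foot up: square shank 20 x 20 mm (its lowest 6 mm tapering to 15 mm), 24 mm long; then a square head 28 x 28 mm, 34 mm tall (24 to 58 mm above the origin), the part to grip; a small clear stone on top up to 64 mm. The four sides are alike: any quarter turn fits.
- round_holder: Bystander: a steel holder of the same height as the square one but round (head 28 mm diameter, shank 20 mm), standing in the same tray 84 to 94 mm (centre to centre) from the square one; either may be on either side. Origin at the centre of its foot. Leave it.
- tray: Walnut tray, fixed to the counter, 130 (x) x 200 (y) x 16 mm high, walls and floor 5 mm thick; the holders stand on its floor. Origin at the centre of its underside.
- clamp: Stone clamp, a steel block fixed to the counter, 64 (x) x 150 (y) x 40 mm high, with a 10 mm high, 24 mm long foot at each y end. Origin at the centre of its underside, z up. Its long axis is y. The socket is at y = +42 mm, the thumbscrew at y = -42 mm.
- socket (a point): Centre of the square socket's mouth on the clamp's top face, 40 mm above the counter; axes parallel to the clamp's, the socket's sides along x and y. Opening 22 x 22 mm (1 mm play per side), 30 mm deep. When the holder is fully home its head rests on the top face and its origin lies 24 mm below this point.
- screw_grip (a point): Point to grip on the thumbscrew, on its vertical axis 32 mm above the clamp's top face (72 mm above the counter), 84 mm from the socket. The brass thumbscrew has a flat upright blade 10 mm thick and 40 mm long, from 10.5 to 44.5 mm above the clamp's top face, on a round collar of 20 mm diameter below it. The blade's length is the point's y axis, its thickness the x axis; both turn with the screw.
- screw (a joint): Turn of the thumbscrew in rad: 0 = seated (hard stop; the blade then lies along the clamp's long axis), growing as it is backed off anticlockwise seen from above; clockwise tightens. It starts unscrewed by 0.6 to 1.8. It turns with light even friction (about 0.08 N m), does not rise or sink noticeably, and stays where it is left. A quarter turn back from the seat is 1.571: the blade then lies across the clamp.
- loupe: Bystander: matte black loupe, 74 mm long, 18 mm high, lying. Origin under the lens.
- glass_cube: Bystander: clear glass cube, 30 mm. Origin at the centre of its underside.
- weight_block: Bystander: walnut block 50 x 150 x 24 mm with five brass weights in it, 60 mm high in all. Origin at the centre of its underside.
- brass_weight: Bystander: one brass weight, 32 mm diameter, 40 mm high. Origin at the centre of its underside.
- tweezers: Bystander: steel tweezers, 135 mm long along x, 8 mm high, lying. Origin at mid length on the underside.
- stone_cup: Bystander: small steel bowl, 60 mm diameter, 30 mm high. Origin at the centre of its underside.
Things that resemble listed ones, but are neither listed nor needed, are in the scene too. Of the things that look like the clamp, the smaller one is meant.

How it is judged:
By the outcome, as a careful person would: the job done as asked, in the order asked, and still so for the second after the job is handed in, while the arm keeps its last pose, push and grip.
It also fails if it takes over 54 s, if anything falls off the work surface, if the arm or the gripper's body presses on something with over 40 N, if the wrist force passes 120 N, or if a joint passes its speed limit or range.

ROBOT

A 6-joint arm with a two-finger parallel gripper is mounted at the origin on the work surface. World frame = base frame: x ahead of the robot, y to its left, z up, the work surface at z = 0. Lengths are in m, angles in rad, forces in N, time in s.
With the tool pointing down it reaches from about 0.375 to 0.925 m from the base axis. Payload 5.7 kg.
Tool frame: the origin (TCP) lies midway between the tips of the shut fingers; the grasp point (between the pads) lies 19 mm behind it; z points along the fingers, x is the direction in which the jaws open and shut, and the axes are right-handed (so a half turn about z gives the same grasp; the last joint's range is limited). The gripper opens to 88 mm and grips with 3 to 60 N. Pads are 20 mm wide; open, the fingers measure 115 mm over their backs; the gripper's body (75 mm by 178 mm) begins 61 mm behind the grasp point.
Start: joints at [-1.447, 0.359, 1.51, -0, 1.272, -0.115], TCP at [0.142, -0.583, 0.223] pointing down, gripper open.
Joint ranges: [-2.97, 2.97], [-1.01, 2.36], [0.21, 2.38], [-0.96, 4.11], [0.2, 2.71], [-2.98, 2.98]. Speed limits (rad/s): [2.39, 2.39, 3.14, 3.14, 3.14, 3.14].

INTERFACE

Orientations are given as a unit quaternion [x, y, z, w].
In Python, from bench import move_ptp, servo_line, goto_joints, move_gripper, sleep, inverse_kinematics, capture, PlanningError, close_job, spot_in, silhouettes, current_clock, current_joint_pos, current_qvel, current_joint_torque, current_position, current_orientation, current_force, current_torque, current_finger_gap gives the robot as it stands. Calls block until the motion is done:
- move_ptp(position, orientation): joint-space move of the TCP to a pose.
- servo_line(position, orientation=None, rate=0.15, contact_N=None): straight line of the TCP; orientation=None keeps the orientation; rate is the mean speed in m/s. With contact_N (N) it stops when the force on the tool has changed by that much, and returns True; else False.
- goto_joints(angles): joint-space move.
- move_gripper(opening): finger opening in m; the grip force is fixed at half the most; returns when the fingers have stopped.
- sleep(seconds).
- inverse_kinematics(position, orientation): joint angles nearest the present ones, or None.
- capture(name): name is "side" or "top"; returns a dict with "image" (400x640x3 uint8, blue, green, red), "range_z" (400x640 float32, m along the optical axis (not along the pixel's ray), 0 where there is no reading), "intrinsics" (3x3 intrinsics, pixels), "R" (3x3) and "t" (3): a world point X has camera coordinates R X + t. Camera axes: x right, y down, z forward; pixel columns grow to the right and rows downward; lengths in m; the calibration is good to about 2 mm. A picture is of the moment at which its call begins.
A pose or a line that the arm cannot do raises PlanningError and nothing moves.
- close_job(): hands the job in, once; it reports no verdict.
Trained networks look in the newest picture that a camera, given by its name, has taken for a name from the list of things; names that differ only in an ending like _2 or _b are one class to them, and where a whole thing is asked for, a point or a joint stands for the part that bears it (a point fixed in the world has none). Each returns a list of dicts, best first, with "conf" (0 to 1); they miss things now and then, are a little off and sometimes report something else, mostly with a low value. They report only what shows in the picture. A call takes as long as a camera call. They do not tell look-alikes from the thing itself.
- spot_in(camera, query): "xy" ([column, row] in pixels, amid what is visible of it).
- silhouettes(camera, query): "region" (400x640 bool, what is visible of it) and "xy" ([column, row] in pixels, amid what is visible of it).
Readings, each from a call of its own:
- current_clock(): time.
- current_joint_pos(): joint angles.
- current_qvel(): joint speeds.
- current_joint_torque(): joint torques, N m.
- current_position(): TCP position.
- current_orientation(): TCP orientation.
- current_force(): force on the tool from outside, world axes, zero at the start.
- current_torque(): the same for the moment, N m.
- current_finger_gap(): finger opening in m.
Only numpy, scipy, OpenCV 4.12 (cv2) and the standard library are available. Lean on these libraries where they do the work, as an engineer would, in place of code of your own. Each camera call takes 0.05 s, during which the arm holds its last target. There are 200 camera calls.

## Working session

There is one attempt and no reset: what is moved stays moved. The work goes in short steps, each a Python script; the robot and the scene stay as the last script left them, time stands still between calls to the robot, and variables do not carry over. Pictures are saved under pics/ and viewed, about 8 in all and at most 12, crops included, and the job is handed in when it is done.

```bash
mkdir -p pics; ls; cat > h.py <<'E'
import numpy as np, cv2
from bench import *
def cloud(c):
    K=c["intrinsics"];z=c["range_z"];v,u=np.mgrid[:400,:640]
    P=np.stack([(u-K[0,2])/K[0,0]*z,(v-K[1,2])/K[1,1]*z,z],-1)
    W=(P-c["t"])@c["R"]; W[z<=0]=np.nan
    return W
def proj(c,X):
    p=c["intrinsics"]@(c["R"]@np.asarray(X)+c["t"]); return p[:2]/p[2]
E
python3 - <<'E'
from h import *
for n in("top","side"):
    c=capture(n);cv2.imwrite(f"pics/{n}0.png",c["image"]);W=cloud(c)
    print(n,"cam",(-c["R"].T@c["t"]).round(3),c["intrinsics"][0,0])
    for q in("square_holder","round_holder","clamp","screw_grip","tray","screw"):
        for s in silhouettes(n,q):
            P=W[s["region"]];P=P[~np.isnan(P[:,0])]
            print(q,round(s["conf"],2),np.round(s["xy"]),s["region"].sum(),np.median(P,0).round(3) if len(P) else None,P[:,2].max().round(3) if len(P) else None)
print(current_clock())
E
```

```text
pics
top cam [ 0.278 -0.011  1.444] 448.832999140267
square_holder 0.57 [367. 201.] 1342 [ 0.545 -0.157  0.038] 0.089
round_holder 0.63 [278. 182.] 70 [0.606 0.133 0.062] 0.073
clamp 0.71 [421. 266.] 2268 [ 0.335 -0.31   0.049] 0.114
screw_grip 0.59 [444. 270.] 95 [ 0.328 -0.37   0.105] 0.114
screw_grip 0.52 [382. 200.] 56 [ 0.541 -0.201  0.083] 0.089
tray 0.7 [267. 184.] 2277 [0.603 0.178 0.005] 0.067
side cam [ 0.451 -0.759  0.837] 404.900941507529
square_holder 0.72 [316. 185.] 1672 [0.597 0.168 0.004] 0.062
square_holder 0.56 [321. 163.] 120 [0.623 0.208 0.048] 0.07
round_holder 0.43 [324. 183.] 156 [0.609 0.128 0.046] 0.068
round_holder 0.32 [392. 366.] 240 [ 0.648 -0.43   0.026] 0.042
round_holder 0.23 [320. 273.] 206 [ 0.542 -0.206  0.07 ] 0.086
clamp 0.83 [320. 272.] 1688 [ 0.544 -0.206  0.038] 0.086
clamp 0.67 [236. 350.] 4713 [ 0.336 -0.352  0.05 ] 0.11
screw_grip 0.95 [226. 354.] 341 [ 0.332 -0.378  0.099] 0.11
screw_grip 0.74 [318. 272.] 207 [ 0.541 -0.206  0.071] 0.086
tray 0.67 [317. 186.] 1578 [0.597 0.169 0.004] 0.031
screw 0.82 [230. 351.] 380 [ 0.332 -0.377  0.099] 0.11
screw 0.61 [320. 274.] 202 [ 0.541 -0.206  0.071] 0.086
0.7
```

View pics/top0.png

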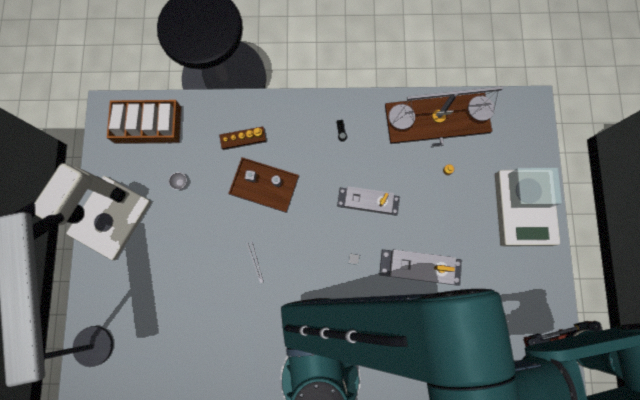

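View pics/side0.png

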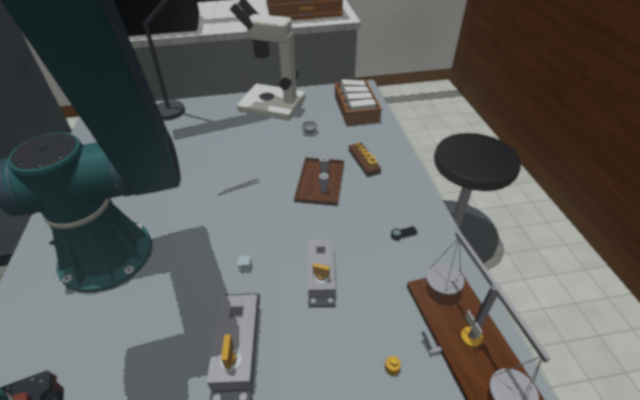

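Top view: the small clamp is at (367,201) with its socket at (356,198) and its screw at (383,200). The larger look-alike is at (421,266). The tray holds two holders, at (250,175) and (277,180). I'll check which is square in a close crop and measure everything.

```bash
python3 - <<'E'
from h import *
cs={n:capture(n) for n in("top","side")}
def crop(n,u,v,w,h,s): return cv2.resize(cs[n]["image"][v:v+h,u:u+w],None,fx=s,fy=s,interpolation=cv2.INTER_CUBIC)
a=crop("top",225,150,80,65,5);b=crop("top",330,180,80,40,5);c=crop("side",290,145,80,65,5);d=crop("side",290,230,80,80,5)
im=np.zeros((600,800,3),np.uint8)
im[:325,:400]=a;im[325:525,:400]=b
im[:325,400:]=c; im[325:600,400:750]=cv2.resize(d,(350,350))[35:310]
cv2.imwrite("pics/crop.png",im)
for n in cs:
    W=cloud(cs[n]);z=W[...,2]
    box=lambda x0,x1,y0,y1,z0,z1:(W[...,0]>x0)&(W[...,0]<x1)&(W[...,1]>y0)&(W[...,1]<y1)&(z>z0)&(z<z1)
    m=box(.48,.62,-.27,-.05,.033,.047);r=cv2.minAreaRect(W[m][:,:2].astype(np.float32)*1000);print(n,"clamp top",m.sum(),r, np.median(z[m]))
    m=box(.48,.62,-.27,-.14,.06,.1);P=W[m];print("blade",m.sum(),P.mean(0),np.linalg.svd(P[:,:2]-P[:,:2].mean(0))[2][0],P[:,2].max())
    m=(box(.5,.7,.05,.3,.05,.08)).astype(np.uint8)
    k,l=cv2.connectedComponents(m)
    for i in range(1,k):
        P=W[l==i]
        if len(P)>8: print("holder",len(P),P.mean(0).round(4),np.ptp(P,0).round(3),cv2.minAreaRect(P[:,:2].astype(np.float32)*1000))
E
```

```text
top clamp top 831 ((548.9166259765625, -160.59893798828125), (149.8038330078125, 65.51214599609375), 81.05103302001953) 0.039740776108682166
blade 48 [ 0.5407674  -0.20073954  0.08256093] [-0.88056605  0.47392344] 0.09119185895797867
holder 83 [0.6253 0.2178 0.0626] [0.028 0.03  0.029] ((626.4724731445312, 218.59689331054688), (27.503368377685547, 28.130535125732422), 81.79540252685547)
holder 66 [0.6089 0.1346 0.063 ] [0.025 0.026 0.023] ((609.1964721679688, 134.55361938476562), (25.650636672973633, 25.25664710998535), 89.63516998291016)
side clamp top 1054 ((549.4381103515625, -160.159912109375), (153.0235137939453, 63.887413024902344), 80.10704040527344) 0.038989113636214004
blade 166 [ 0.5419027  -0.20422338  0.07517008] [ 0.88233488 -0.4706221 ] 0.08611157185839385
holder 71 [0.6241 0.2135 0.0602] [0.029 0.033 0.02 ] ((625.1176147460938, 218.8720703125), (30.242448806762695, 25.03887367248535), 79.22222900390625)
holder 67 [0.6092 0.1319 0.0604] [0.025 0.028 0.018] ((609.9981689453125, 135.87876892089844), (28.68238639831543, 23.661529541015625), 79.26144409179688)
```

View pics/crop.png

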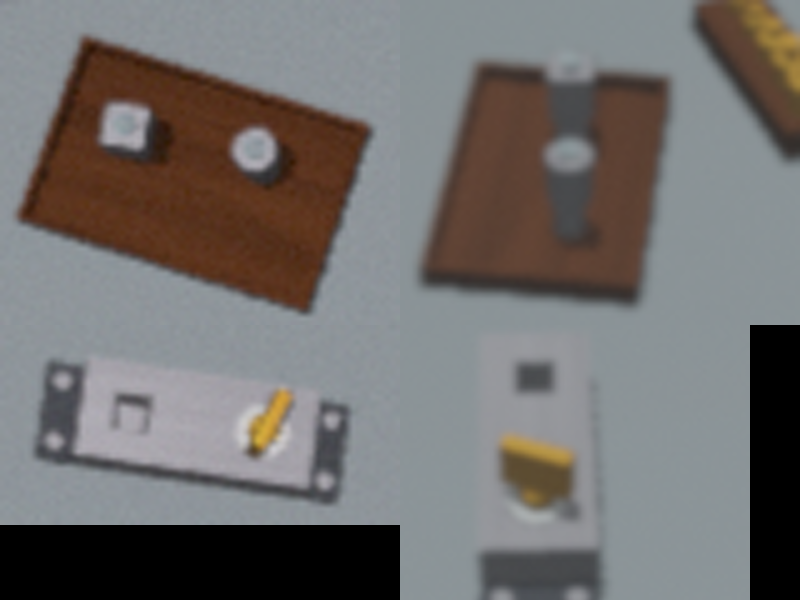

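The crop settles it. The left holder, top (250,175), is square and the right one, (277,180), is round. The small clamp has its socket at (356,198) and its blade at about 71° from the clamp axis. Picking now, with the jaws along the clamp's x so the fingers stay clear of the round holder.

```bash
cat >> h.py <<'E'
from scipy.spatial.transform import Rotation as Rn
def down(deg):  # tool down, jaw x at deg from world x
    a=np.radians(deg);c,s=np.cos(a),np.sin(a)
    return list(Rn.from_matrix([[c,s,0],[s,-c,0],[0,0,-1]]).as_quat())
E
python3 - <<'E'
from h import *
for p in((.626,.2185,.033),(.5558,-.119,.1)):
    for d in(-9,171): print(p,d,np.round(inverse_kinematics(p,down(d)),2))
for d in(61.7,-9,81,61.7+180,171,261): print(d,inverse_kinematics((.542,-.202,.053),down(d)))
d=-9
move_ptp((.626,.2185,.16),down(d)); move_gripper(.06)
print(current_clock(),current_finger_gap())
print(servo_line((.626,.2185,.033),rate=.1,contact_N=6),current_position())
for n in("top","side"):
    c=capture(n); u,v=proj(c,(.626,.2185,.06)).astype(int);print(n,u,v)
    cv2.imwrite(f"pics/pick_{n}.png",cv2.resize(c["image"][max(v-40,0):v+40,u-50:u+50],None,fx=4,fy=4,interpolation=2))
E
python3 -c "
import cv2,numpy as np
cv2.imwrite('pics/pick.png',np.hstack([cv2.imread('pics/pick_top.png'),cv2.imread('pics/pick_side.png')]))"
```

```text
(0.626, 0.2185, 0.033) -9 [ 0.23  0.65  1.53 -0.    0.96  0.39]
(0.626, 0.2185, 0.033) 171 [ 0.23  0.65  1.53 -0.    0.96 -2.75]
(0.5558, -0.119, 0.1) -9 [-0.33  0.45  1.71 -0.    0.98 -0.18]
(0.5558, -0.119, 0.1) 171 [-0.33  0.45  1.71 -0.    0.98  2.97]
61.7 [-4.76148608e-01  5.28017032e-01  1.72330704e+00 -4.44089210e-16
  8.90268577e-01 -1.55301676e+00]
-9 [-4.76148608e-01  5.28017032e-01  1.72330704e+00 -4.44089210e-16
  8.90268577e-01 -3.19068976e-01]
81 [-4.76148608e-01  5.28017032e-01  1.72330704e+00 -4.44089210e-16
  8.90268577e-01 -1.88986530e+00]
241.7 [-4.76148608e-01  5.28017032e-01  1.72330704e+00 -4.44089210e-16
  8.90268577e-01  1.58857590e+00]
171 [-4.76148608e-01  5.28017032e-01  1.72330704e+00 -4.44089210e-16
  8.90268577e-01  2.82252368e+00]
261 [-4.76148608e-01  5.28017032e-01  1.72330704e+00 -4.44089210e-16
  8.90268577e-01  1.25172735e+00]
4.7 0.059985061187679205
False [0.62664872 0.21867402 0.0337671 ]
top 249 175
side 323 158
```

View pics/pick.png

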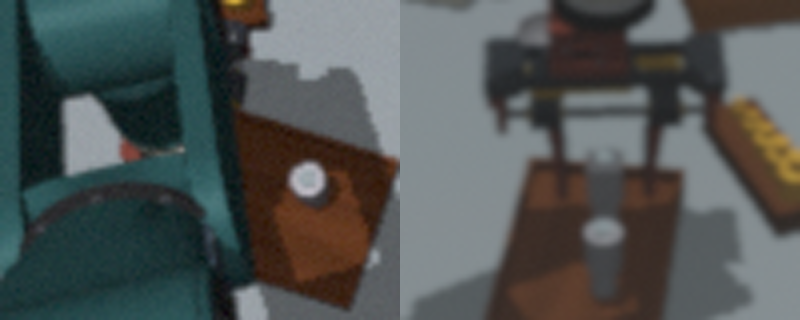

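The side view shows the fingers on either side of the square holder (603,175 in the crop), with the round one well in front at (603,255). Closing and lifting.

```bash
python3 - <<'E'
from h import *
move_gripper(.0); print("gap",current_finger_gap(),current_force())
f0=np.array(current_force())
servo_line((.626,.2185,.15),rate=.15); print("gap",current_finger_gap(),np.array(current_force())-f0)
q=down(-9.4)
move_ptp((.5558,-.119,.15),q); 
servo_line((.5558,-.119,.082),rate=.12); print(current_position(),current_clock())  # foot ~14mm above top
c=capture("side");W=cloud(c);z=W[...,2]
u,v=proj(c,(.5558,-.119,.06)).astype(int)
cv2.imwrite("pics/ins.png",cv2.resize(c["image"][v-50:v+50,u-60:u+60],None,fx=6,fy=6,interpolation=2))
for n in("side",):
    m=(abs(W[...,0]-.5558)<.025)&(abs(W[...,1]+.119)<.03)&(z>.085)&(z<.115)
    P=W[m];print(m.sum(),P.min(0),P.max(0))
E
```

```text
gap 0.027911657089729303 [0.03290705 0.00261785 1.36543373]
gap 0.02791358662984362 [-0.61930398  0.02061209 -3.79998423]
[ 0.55638021 -0.11877177  0.08233356] 9.7667
230 [ 0.53269905 -0.13497291  0.08545081] [ 0.57804301 -0.10159356  0.11462125]
```

View pics/ins.png

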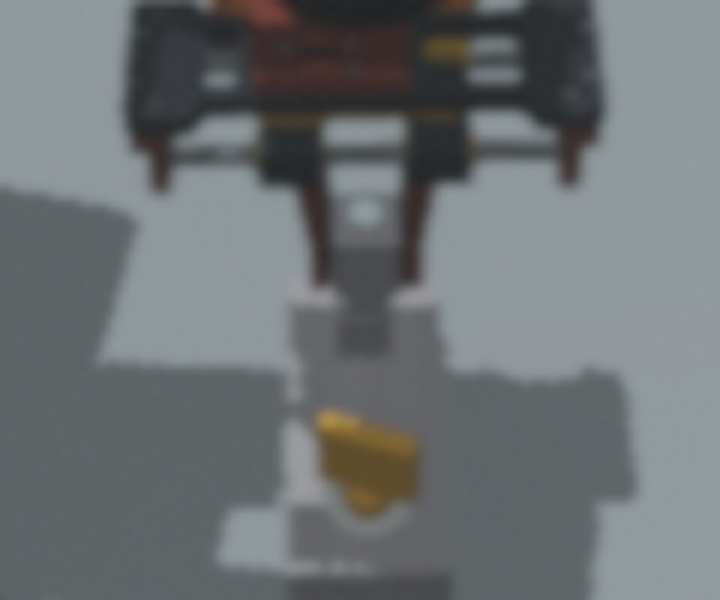

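The holder hangs upright in the jaws above the socket. Lowering it with a contact stop.

```bash
cat >> h.py <<'E'
def insert(x,y,q,zend=.0445,N=10):
    servo_line((x,y,.074),q,rate=.1)
    h=servo_line((x,y,zend),rate=.03,contact_N=N)
    p=current_position();print("ins",round(x,4),round(y,4),h,np.round(p,4),"F",np.round(current_force(),1),"T",np.round(current_torque(),2),round(current_clock(),2))
    return p[2]
E
python3 - <<'E'
from h import *
print(np.round(current_force(),1),np.round(current_torque(),2))
insert(.5558,-.119,down(-9.4))
E
```

```text
[-0.1 -0.2 -1.4] [-0.04 -0.06 -0.02]
ins 0.5558 -0.119 False [ 0.556  -0.1191  0.0447] F [ 0.2 -0.  -1.6] T [ 0.01 -0.05 -0.04] 11.2
```

```bash
python3 - <<'E'
from h import *
h=servo_line((.5558,-.119,.0415),rate=.02,contact_N=6);print(h,current_position(),np.round(current_force(),1),np.round(current_torque(),2))
move_gripper(.06);print(current_finger_gap(),np.round(current_force(),1))
servo_line((.5558,-.119,.17),rate=.15)
print(current_clock())
move_ptp((.44,-.30,.25),down(61.7))
for n in("side","top"):
    c=capture(n);W=cloud(c);z=W[...,2]
    m=(abs(W[...,0]-.5558)<.03)&(abs(W[...,1]+.119)<.03)&(z>.055)&(z<.1);P=W[m]
    print(n,"holder",len(P),P.mean(0).round(4) if len(P) else "",np.percentile(P[:,2],[50,90,99]).round(4) if len(P) else "")
    m=(abs(W[...,0]-.542)<.035)&(abs(W[...,1]+.202)<.035)&(z>.06)&(z<.1);P=W[m]
    if len(P)>10:
        r=cv2.minAreaRect(P[:,:2].astype(np.float32)*1000);d=np.linalg.svd(P[:,:2]-P[:,:2].mean(0))[2][0];print("blade",len(P),r,np.degrees(np.arctan2(d[1],d[0]))%180)
    u,v=proj(c,(.549,-.16,.05)).astype(int);cv2.imwrite(f"pics/home_{n}.png",cv2.resize(c["image"][v-40:v+40,u-40:u+40],None,fx=5,fy=5,interpolation=2))
cv2.imwrite('pics/home.png',np.hstack([cv2.imread('pics/home_top.png'),cv2.imread('pics/home_side.png')]))
E
```

```text
True [ 0.55618939 -0.11917364  0.04373022] [-0.4  0.7  5.1] [ 0.    0.03 -0.08]
0.05966231474335197 [-0.2 -0.2  0.1]
13.0917
side holder 144 [ 0.555  -0.1234  0.0703] [0.072  0.0767 0.0792]
blade 162 ((542.0038452148438, -202.39926147460938), (12.34398078918457, 39.531715393066406), 59.910850524902344) 153.1257177947081
top holder 88 [ 0.5551 -0.1184  0.0738] [0.0736 0.0792 0.0827]
blade 48 ((541.6435546875, -201.28640747070312), (9.62769889831543, 39.46916961669922), 61.83098602294922) 151.82903125227077
```

View pics/home.png

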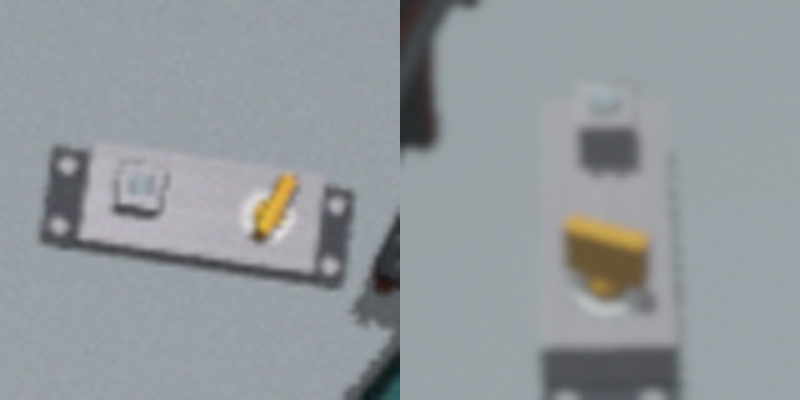

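The socket now holds the square holder with its top at 73.6 mm, so it is fully home. The blade is at about 152° in both views. Gripping the screw and turning it clockwise while watching the torque.

```bash
python3 - <<'E'
from h import *
q=down(62)
move_ptp((.5421,-.2019,.14),q); move_gripper(.035)
print(servo_line((.5421,-.2019,.053),rate=.1,contact_N=6),current_position())
T0=np.array(current_torque());F0=np.array(current_force())
move_gripper(0.);print("gap",current_finger_gap(),"F",np.round(np.array(current_force())-F0,1),"T",np.round(np.array(current_torque())-T0,3),current_clock())
j=np.array(current_joint_pos());
def yaw():
    R=Rn.from_quat(current_orientation()).as_matrix();return np.degrees(np.arctan2(R[1,0],R[0,0]))
np.save("j0.npy",np.r_[j,T0])
for i,s in enumerate([10]*6+[2]*6):
    j[5]+=np.radians(s);goto_joints(j)
    T=np.array(current_torque())-T0;print(s,round(yaw(),2),"Tz",T[2].round(3),"F",np.round(np.array(current_force())-F0,1),round(current_finger_gap(),4),round(current_clock(),2))
    if abs(T[2])>.25: break
E
```

```text
False [ 0.54260038 -0.2021415   0.05350248]
gap 0.009849522902690434 F [-0.8  1.   3.4] T [0.144 0.025 0.127] 17.5083
10 52.22 Tz -0.03 F [0.2 0.2 1.4] 0.0098 17.8
10 42.36 Tz -0.071 F [-1.  -0.3  1.6] 0.0103 18.09
10 32.41 Tz -0.039 F [-2.  -0.7  1.5] 0.0096 18.38
10 22.43 Tz -0.004 F [-1.9 -1.9  1.9] 0.0097 18.68
10 12.45 Tz -0.013 F [-3.1 -3.3  2.5] 0.0098 18.97
10 2.45 Tz -0.003 F [-4.6 -3.8  2.8] 0.0099 19.26
2 0.3 Tz -0.053 F [-3.9 -4.1  2.9] 0.0103 19.51
2 -1.7 Tz -0.007 F [-4.1 -2.8  3.4] 0.01 19.76
2 -3.7 Tz -0.023 F [-5.1 -3.7  2.2] 0.0098 20.01
2 -5.7 Tz -0.073 F [-4.9 -3.8  2.6] 0.0099 20.26
2 -7.7 Tz 0.043 F [-5.2 -3.5  2.7] 0.0099 20.51
2 -9.63 Tz 0.556 F [-4.1 -3.7  3.2] 0.0094 20.76
```

The stop is felt at a jaw yaw of about −9.6° (Tz 0.56 N m against about 0.05 while turning), which matches the clamp axis from vision (−9.4°). I'll find the torque-free seat angle on the way back, then back off 90°.

```bash
python3 - <<'E'
from h import *
a=np.load("j0.npy");T0=a[6:];j=np.array(current_joint_pos())
def yaw():
    R=Rn.from_quat(current_orientation()).as_matrix();return np.degrees(np.arctan2(R[1,0],R[0,0]))
def rep(): print(round(yaw(),2),"Tz",round(current_torque()[2]-T0[2],3),"F",np.round(current_force(),1),round(current_finger_gap(),4),round(current_clock(),2))
sleep(.3);rep()
j0=a[:6];j=j0.copy();j[5]+=np.radians(72)
seat=None
for s in range(5):
    j[5]-=np.radians(.5);goto_joints(j);sleep(.1);rep()
    if seat is None and current_torque()[2]-T0[2]<.1: seat=yaw();break
print("seat",seat)
E
```

```text
-9.62 Tz 0.545 F [-4.  -3.3  2.5] 0.0098 21.06
-9.16 Tz 0.19 F [-3.8 -4.4  3.2] 0.0098 21.41
-8.68 Tz 0.019 F [-3.7 -3.8  2.1] 0.0099 21.76
seat -8.680768062742496
```

```bash
python3 - <<'E'
from h import *
a=np.load("j0.npy");T0=a[6:];j=a[:6].copy()
def yaw():
    R=Rn.from_quat(current_orientation()).as_matrix();return np.degrees(np.arctan2(R[1,0],R[0,0]))
y=yaw();n=9;q0=current_joint_pos()[5]
for k in range(1,n+1):
    j[5]=q0-np.radians((81.2-y)*k/n);goto_joints(j)
sleep(.4);print(yaw(),"Tz",round(current_torque()[2]-T0[2],3),"F",np.round(current_force(),1),current_finger_gap(),current_clock())
for n in("side","top"):
    c=capture(n);W=cloud(c);z=W[...,2]
    m=(abs(W[...,0]-.5558)<.03)&(abs(W[...,1]+.119)<.022)&(z>.055)&(z<.1);P=W[m]
    print(n,"holder",len(P),P.mean(0).round(4) if len(P) else "",np.median(P[:,2]) if len(P) else "")
    u,v=proj(c,(.549,-.16,.05)).astype(int);cv2.imwrite(f"pics/end_{n}.png",cv2.resize(c["image"][v-50:v+50,u-50:u+50],None,fx=4,fy=4,interpolation=2))
cv2.imwrite('pics/end.png',np.hstack([cv2.imread('pics/end_top.png'),cv2.imread('pics/end_side.png')]))
E
```

```text
81.11189131559732 Tz 0.024 F [-2.  -0.6  1.9] 0.009974572822790233 24.7833
side holder 0  
top holder 46 [ 0.5557 -0.1116  0.0737] 0.07452953385131843
```

View pics/end.png

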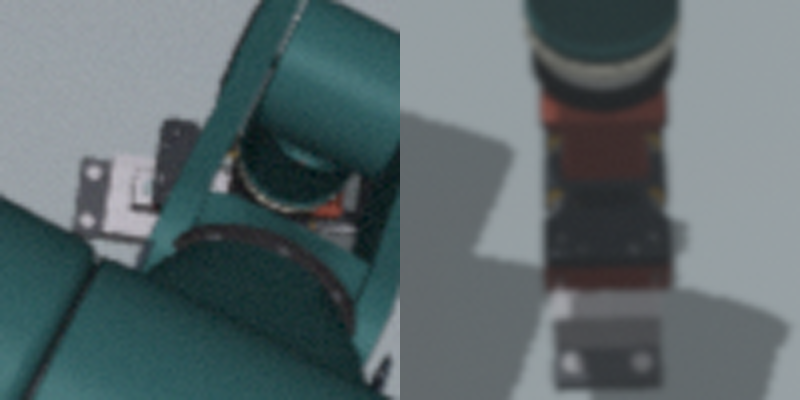

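In the top view the holder is still in the socket at (145,185), its top at 74 mm. The gripper hides the screw, but the finger gap of 10.0 mm shows the blade is held. Handing in.

```bash
python3 -c "
from h import *
close_job();print(current_clock(),current_finger_gap())"
```

```text
the job is handed in; nothing more can be done
the job is handed in; nothing more can be done
```

I plugged the square holder into the smaller clamp's socket and let go of it. I then turned the thumbscrew clockwise to its stop, backed it off a quarter turn and handed in at about 25 s, still gripping it.

- **Holder:** It went in without resistance, and contact was felt at the expected height. Its top measured about 74 mm above the counter both after release and in the last top view, so it is fully home.
- **Seat:** Torque rose from about 0.05 to 0.55 N m at a jaw angle of −9.6°. It fell back to near zero at about −8.7 to −8.9°, which agrees within a degree with the clamp axis seen by the cameras.
- **Back-off:** The final jaw angle is 81.1°, 90° from that seat to within about a degree. The finger gap is 10.0 mm, so the blade is still held, and residual torque is near zero.
- **Not checked:** The gripper hid the blade in the last pictures, so its final angle rests on the joint readings. The side camera could not see the holder in that pose either. I did not measure the round holder or the other bystanders again afterwards. I felt no unexpected contact wherever I was watching the force.

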